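Feed the bottom bobbin box from the stack chute into the ready bay

TASK

With the tongue of the push bar, put in through the slot at the back of the chute, push the bottom (orange) bobbin box out through the front gate onto the landing, while the other boxes stay in the chute. Draw the bar out again so that the other boxes settle flat on the chute floor, and stand it back down flat on the table. Then slide the orange box along the landing into the green bay, fully home against the red stop, and leave everything else on the table where it is.

Things in the scene. Friction and masses are not known exactly. Their poses are not given: they have to be found in the camera images.
- dispenser: Fixed grey and aluminium dispenser. Origin: on the table under the centre of its upright, open-topped chute (inside 104 mm in x, 84 mm in y; walls 6 mm, 96 mm high above the table). z up, x along the bay, y along the draw (typically x points away from the robot, y to its left). The whole floor is a level plate, its top 12 mm above the table. All points on it share its axes.
- slot (a point): Middle of the slot at the foot of the chute's rear wall, on the floor (z = 12 mm) at the wall's outer face (y = +48 mm). The slot is 17 mm high and 104 mm wide; only the bottom box can be reached through it. Behind it the floor goes on as an open runway 124 mm wide (x) and 62 mm long, without side guides.
- gate (a point): Middle of the gate at the foot of the chute's front wall, on the floor at the wall's outer face (y = -48 mm). The gate is 28 mm high and 104 mm wide and lets only the bottom box through.
- landing (a point): Where the centre of the underside of a box drawn out comes to lie, on the landing floor at x = 0, y = -95 mm of the dispenser. The landing spans x from -62 to +62 mm, from the gate to a fence 18 mm high with its face at y = -141 mm. Its -x end is open (room for a finger pushing along +x); at +x it leads level into the bay.
- bay (a point): Where the centre of the underside of a box fully home comes to lie: green floor at x = +112, y = -98 mm of the dispenser. The bay is a channel along x between the fence (face at y = -141 mm) and an inner fence (face at y = -54.5 mm, from x = +64 mm), both 18 mm high, closed by a red stop 18 mm high with its face at x = +162 mm. The home box has its 100 mm length along x.
- box1_center (a point): Centre of the orange bobbin box, the bottom one of the four in the chute. Rigid closed flat box 100 mm (its x) by 80 mm (its y) by 22 mm high, about 130 g; at the start its axes lie along the dispenser's and it stands on the chute floor (2 mm play on each side).
- box2_center (a point): Centre of the blue bobbin box, same size, second from the bottom (its centre 45 mm above the table at the start; 23 mm when it has come down to the chute floor).
- box3_center (a point): Centre of the white bobbin box, same size, third from the bottom.
- box4_center (a point): Centre of the green bobbin box, same size, on top.
- bar_grip (a point): Grip point of the loose push bar: 75 mm above its underside, inside its upright red handle (24 mm in x, 40 mm in y, top 100 mm above the underside). The handle stands on a flat plywood tongue 50 mm wide, 11 mm thick, that reaches 160 mm from the handle's axis along this point's +x and 12 mm along -x. z up; about 250 g; it starts standing flat on the table.
- cone_blue_center (a point): Centre of a loose blue thread cone, 68 mm across, 128 mm tall, standing on the table: bystander.
- cone_yellow_center (a point): Centre of a loose yellow thread cone, 68 mm across, 128 mm tall: bystander.
- scissors_center (a point): Middle of a pair of red-handled scissors about 170 mm long lying flat: bystander.
- pin_jar_center (a point): Centre of a clear jar with yellow cap, 68 mm across, 75 mm tall, standing in the corner between chute and bay: bystander.
Things that resemble listed ones, but are neither listed nor needed, are in the scene too. What is meant by the part that bears box4_center is not brown, and is the smaller of those in its own colour. What is shaped like the part that bears bar_grip but pink or turquoise is not meant.

How it is judged:
On the way, in this order (a step that is already met when the one before it is completed fails the run):
1. the bar, in the slot, has pushed the orange box 30 mm towards the landing (contact force between bar and box1 above 0.1 N and y of box1_center in the frame of dispenser below -0.03 m and y of bar_grip in the frame of dispenser between 0.08 and 0.3 m and x of bar_grip in the frame of dispenser between -0.05 and 0.05 m), for 0.05 s.
2. the orange box is wholly out of the chute, on the landing (y of box1_center in the frame of dispenser below -0.087 m and x of box1_center in the frame of dispenser between -0.04 and 0.04 m and z of box1_center in the frame of dispenser below 0.028 m), for 0.1 s.
3. the other boxes lie on the chute floor and the bar on the table, the orange box still on the landing (x of box2_center in the frame of dispenser between -0.008 and 0.008 m and y of box2_center in the frame of dispenser between -0.008 and 0.008 m and z of box2_center in the frame of dispenser below 0.028 m and angle between each of box2_center, box3_center, box4_center, bar_grip's own z axis and vertical below 0.08 rad and x of box3_center in the frame of dispenser between -0.008 and 0.008 m and y of box3_center in the frame of dispenser between -0.008 and 0.008 m and z of box3_center in the frame of dispenser below 0.05 m and x of box4_center in the frame of dispenser between -0.008 and 0.008 m and y of box4_center in the frame of dispenser between -0.008 and 0.008 m and z of box4_center in the frame of dispenser below 0.072 m and x of box1_center in the frame of dispenser between -0.04 and 0.04 m and height (world z) of bar_grip below 0.081 m), for 0.1 s.
4. the orange box is home in the bay (x of box1_center in the frame of dispenser above 0.107 m and y of box1_center in the frame of dispenser between -0.11 and -0.08 m), for 0.1 s.
At the end, for the whole second after the job is handed in: The orange box lies flat in the bay within 5 mm of the red stop and in line with the bay (0.12 rad); the other three boxes lie flat in the chute, stacked in order on its floor (within 5 mm in height, 8 mm sideways); the push bar stands flat on the table, off the dispenser (all of step 4 and x of box1_center in the frame of dispenser below 0.118 m and z of each of box1_center, box2_center in the frame of dispenser below 0.028 m and angle between the x axis of box1_center and the x axis of dispenser, either way round below 0.12 rad and angle between each of box1_center, box2_center, box3_center, box4_center, bar_grip's own z axis and vertical below 0.08 rad and x of box2_center in the frame of dispenser between -0.008 and 0.008 m and y of box2_center in the frame of dispenser between -0.008 and 0.008 m and x of box3_center in the frame of dispenser between -0.008 and 0.008 m and y of box3_center in the frame of dispenser between -0.008 and 0.008 m and z of box3_center in the frame of dispenser below 0.05 m and x of box4_center in the frame of dispenser between -0.008 and 0.008 m and y of box4_center in the frame of dispenser between -0.008 and 0.008 m and z of box4_center in the frame of dispenser below 0.072 m and height (world z) of bar_grip below 0.081 m); the robot touches nothing.
It fails at once if one of the upper boxes leaves the chute or is lifted (15 mm) (x of any of box2_center, box3_center, box4_center in the frame of dispenser above 0.015 m or x of any of box2_center, box3_center, box4_center in the frame of dispenser below -0.015 m or y of any of box2_center, box3_center, box4_center in the frame of dispenser above 0.015 m or y of any of box2_center, box3_center, box4_center in the frame of dispenser below -0.015 m or z of box2_center in the frame of dispenser above 0.06 m or z of box3_center in the frame of dispenser above 0.082 m or z of box4_center in the frame of dispenser above 0.104 m).
It fails at once if a bystander is shifted by more than 30 mm or tipped over (distance of any of cone_blue_center, cone_yellow_center, scissors_center, pin_jar_center from where it was at the start of the episode above 0.03 m or angle between any of cone_blue_center, cone_yellow_center, scissors_center, pin_jar_center's own z axis and vertical above 0.5 rad).
It also fails if it takes over 61 s, if anything falls off the work surface, if the arm or the gripper's body presses on something with over 40 N, if the wrist force passes 120 N, or if a joint passes its speed limit or range.

ROBOT

A 6-joint arm with a two-finger parallel gripper is mounted at the origin on the work surface. World frame = base frame: x ahead of the robot, y to its left, z up, the work surface at z = 0. Lengths are in m, angles in rad, forces in N, time in s.
With the tool pointing down it reaches from about 0.3 to 0.75 m from the base axis. Payload 8.5 kg.
Tool frame: the origin (TCP) lies at the centre of the arm's flange, where the gripper is bolted on; the fingertips stand 173 mm ahead of it and the grasp point (between the pads) lies 155 mm ahead of it (r.finger_overhang is the distance from the TCP to the fingertips, in m); z points along the fingers, y is the line along which they close (so a half turn about z gives the same grasp; the last joint's range is limited). The gripper opens to 85 mm and grips with 20 to 120 N. Pads are 22 mm wide; open, the fingers measure 114 mm over their backs; the gripper's body (76 mm by 85 mm) begins 54 mm behind the grasp point. The pads swing forward as they close: fully open they stand 13 mm farther back than shut.
Start: joints at [-1.498, 0.381, 1.297, -0, 1.464, -0.215], TCP at [0.156, -0.527, 0.405] pointing down, gripper open.
Joint ranges: [-3.11, 3.11], [-0.89, 2.33], [0.22, 2.48], [-1.42, 4.56], [0.17, 2.85], [-2.88, 2.88]. Speed limits (rad/s): [2.39, 2.39, 3.14, 3.14, 3.14, 3.14].

INTERFACE

Orientations are given as a 3x3 rotation matrix whose columns are the frame's x, y, z axes.
In Python, from plant import r, optics gives the robot as it stands. The module is installed in compiled form; this text tells all that it offers.
- The arm moves only by the shell command python3 -m pendant 'ROWS' [FORCE]. ROWS is JSON, a list of rows, each an object of numbers: "fingers": the closure, from 0 (fully open) to 1 (shut); "x", "y", "z": the shift along the tool's x, y, z in m; "roll": the turn about the tool's z in degrees. A call has 1 to 12 rows; each row shifts and turns the commanded pose from where the row before left it, along the tool's axes as they then stand; what a row does not reach is not made up. A row lasts 1/8 s, in which the tool goes at most 62.5 mm and 10.7 degrees, less where a joint would pass 70% of its speed; a pose out of reach is approached as far as the arm can. A call with a gripper value outside its range is refused whole. The fingers move at their own pace and stop on an object; FORCE is the grip in N (left out, the last holds). Time passes only in rows, so rows that do not move let the fingers close. It gives the time, the measured TCP pose, the force, the opening and the grip force at its end, in the units of the state.
- r.observe(): the state, without advancing time (a new reading comes with each control period).
- optics.grab_frame(name): name is "side" or "top" or "wrist"; returns a dict with "frame" (480x640x3 uint8, blue, green, red), "fovy" (degrees; the focal length in pixels is half the picture's height over the tangent of half this angle, whatever the lens; pixels are square), "cx", "cy" (the principal point, pixels), "R" (3x3) and "t" (3): a world point X has camera coordinates R X + t; the wrist camera has in their place "hand_eye" (4x4, takes a point from camera to tool coordinates, whose origin is the TCP and whose axes are the flange's). Camera axes: x right, y down, z forward; pixel columns grow to the right and rows downward; lengths in m; the calibration is good to about 2 mm. The wrist camera is an equidistant fisheye: a pixel r from the principal point sees the ray r / f radians off the axis. A picture is of the moment at which its call begins: read the wrist's pose just before it. There is no depth.
- r.finish_job(): hands the job in; it is judged then, once.
The state is a dict: "t": time; "joint_pos": joint angles; "joint_vel": joint speeds; "joint_efforts": joint torques, N m; "eef_pos": TCP position; "tcp_rot": TCP orientation; "force": force on the tool from outside, world axes, zero at the start; "moment": the same for the moment, N m; "width": finger opening in m; "finger_force": force on a finger pad.
Only numpy, scipy, OpenCV 4.12 (cv2) and the standard library are available. Lean on these libraries where they do the work, as an engineer would, in place of code of your own. Each camera call takes 0.05 s, during which the arm holds its last target. There are 200 camera calls.

## Working session

There is one attempt and no reset: what is moved stays moved. The work goes in short steps, Python scripts to look and compute and a shell command to move; the robot and the scene stay as the last step left them, time stands still between calls to the robot, and variables do not carry over. Pictures are saved under pics/ and viewed, at most 13 in all, crops included, and the job is handed in when it is done.

```bash
mkdir -p pics
python3 - <<'E'
from plant import r, optics
import cv2, pickle
d={n:optics.grab_frame(n) for n in("side","top")}
pickle.dump(d,open('f0.pkl','wb'))
for n in d:
    cv2.imwrite(f'pics/{n}0.png',d[n]['frame']); print(n,{k:v for k,v in d[n].items() if k!='frame'})
s=r.observe(); print(s['t'],s['eef_pos'],s['tcp_rot'],s['width'])
E
```

```text
side {'fovy': 49.82390516407513, 'cx': 327.4944853654093, 'cy': 234.01014300256014, 'R': array([[ 0.98953218, -0.14403637, -0.00892144],
       [-0.0797335 , -0.49414918, -0.86571309],
       [ 0.12028565,  0.8573623 , -0.50046104]]), 't': array([-0.53387769,  0.14953461,  1.31017791])}
top {'fovy': 45.14157333389801, 'cx': 324.33849688602817, 'cy': 232.7264374425444, 'R': array([[-0.00396732, -0.99999115,  0.00139804],
       [-0.97902939,  0.00359939, -0.20368728],
       [ 0.20368044, -0.00217681, -0.979035  ]]), 't': array([0.06216015, 0.54604949, 1.7885518 ])}
0.1 [ 0.156125   -0.52732719  0.40418992] [[ 9.58876861e-01  2.83822414e-01 -4.32464611e-05]
 [ 2.83822229e-01 -9.58876039e-01  1.29736043e-03]
 [ 3.26751973e-04 -1.25628320e-03 -9.99999157e-01]] 0.08528120485759162
```

View pics/side0.png

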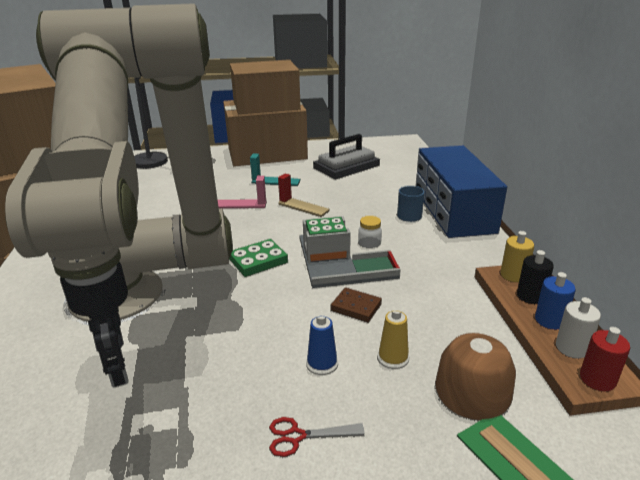

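View pics/top0.png

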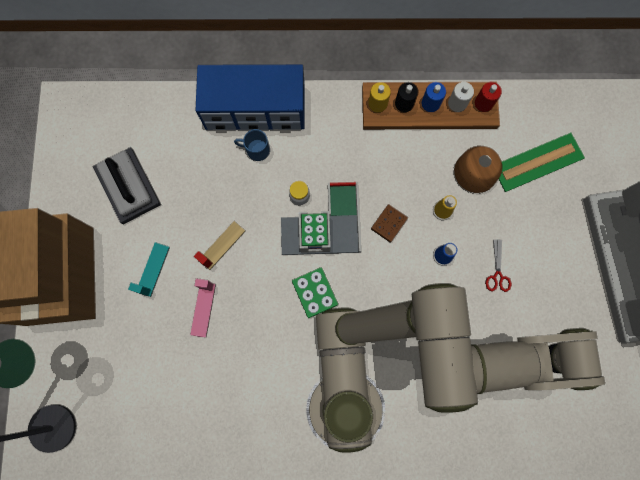

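Both views show the dispenser with the chute at about (315,231) in the top view. The bay's green floor is at (343,200), the red stop at (343,184), and the red-handled bar at (205,260) with its tongue tip at (240,228). The large green box at (315,292) is a decoy. I'll enlarge this region for measuring.

```bash
cat > h.py <<'E'
import numpy as np, cv2, pickle
def ray(d,u,v):
    f=240/np.tan(np.radians(d['fovy'])/2)
    R,t=np.array(d['R']),np.array(d['t'])
    c=-R.T@t; g=R.T@np.array([(u-d['cx'])/f,(v-d['cy'])/f,1]); return c,g
def onz(d,u,v,z):
    c,g=ray(d,u,v); return c+g*(z-c[2])/g[2]
def proj(d,X):
    f=240/np.tan(np.radians(d['fovy'])/2)
    p=d['R']@np.array(X)+d['t']; return np.array([d['cx']+f*p[0]/p[2],d['cy']+f*p[1]/p[2]])
def wray(d,s,u,v):
    f=240/np.tan(np.radians(d['fovy'])/2); a,b=u-d['cx'],v-d['cy']; q=np.hypot(a,b); th=q/f
    k=np.array([np.sin(th)*a/q,np.sin(th)*b/q,np.cos(th)])
    H=np.array(d['hand_eye']); T=np.array(s['tcp_rot'])
    return T@H[:3,3]+s['eef_pos'], T@(H[:3,:3]@k)
def wonz(d,s,u,v,z):
    c,g=wray(d,s,u,v); return c+g*(z-c[2])/g[2]
E
python3 - <<'E'
from h import *
d=pickle.load(open('f0.pkl','rb')); t=d['top']
im=t['frame']; c=im[170:305,190:370]; cv2.imwrite('pics/crop0.png',cv2.resize(c,None,fx=4.4,fy=4.4,interpolation=cv2.INTER_CUBIC))
hsv=cv2.cvtColor(im,cv2.COLOR_BGR2HSV)
def comp(m,name):
    n,l,st,ce=cv2.connectedComponentsWithStats(m.astype(np.uint8))
    for i in range(1,n):
        x,y,w,h,a=st[i]
        if a>12 and 180<ce[i][0]<380 and 160<ce[i][1]<320:
            pts=np.argwhere(l==i)[:,::-1].astype(np.float32)
            print(name,a,ce[i].round(1),st[i][:4],cv2.minAreaRect(pts))
H,S,V=hsv[...,0],hsv[...,1],hsv[...,2]
comp(((H<7)|(H>173))&(S>150)&(V>60),'red')
comp((H>12)&(H<24)&(S>70)&(V>120),'tan')
comp((H>60)&(H<85)&(S>90),'green')
comp((S<70)&(V<140)&(V>60),'grey')
E
```

```text
red 69 [341.3 183.9] [330 183  26   3] ((342.5, 184.0), (2.0, 25.0), 90.0)
red 89 [200.5 257.7] [194 252  14  12] ((200.50003051757812, 257.5000305175781), (11.31370735168457, 7.0710673332214355), 45.0)
tan 661 [223.7 242.3] [203 221  42  48] ((221.6789093017578, 244.4728546142578), (14.52649974822998, 51.775386810302734), 42.709388732910156)
green 713 [342.9 200.4] [330 186  26  30] ((342.8465881347656, 200.3575439453125), (28.7580623626709, 24.760801315307617), 87.87889862060547)
green 464 [313.8 229.7] [301 214  27  32] ((314.0, 229.5), (31.0, 26.0), 90.0)
green 775 [314.4 293. ] [292 268  46  50] ((314.4484558105469, 292.6340637207031), (41.52765655517578, 32.79568099975586), 66.03750610351562)
grey 2061 [322.8 234.8] [281 184  80  71] ((318.590576171875, 220.51699829101562), (68.44528198242188, 79.03836822509766), 86.58341979980469)
grey 144 [299.8 199.4] [289 188  22  18] ((299.787841796875, 197.32298278808594), (15.856195449829102, 20.898984909057617), 81.02737426757812)
grey 16 [328.  202.5] [328 195   1  16] ((328.0, 202.5), (15.0, 0.0), -90.0)
grey 14 [330.  201.5] [330 195   1  14] ((330.0, 201.5), (13.0, 0.0), -90.0)
grey 13 [302.2 214.2] [300 213   8   6] ((302.4864807128906, 214.08106994628906), (3.487429141998291, 8.602325439453125), 54.462318420410156)
```

View pics/crop0.png

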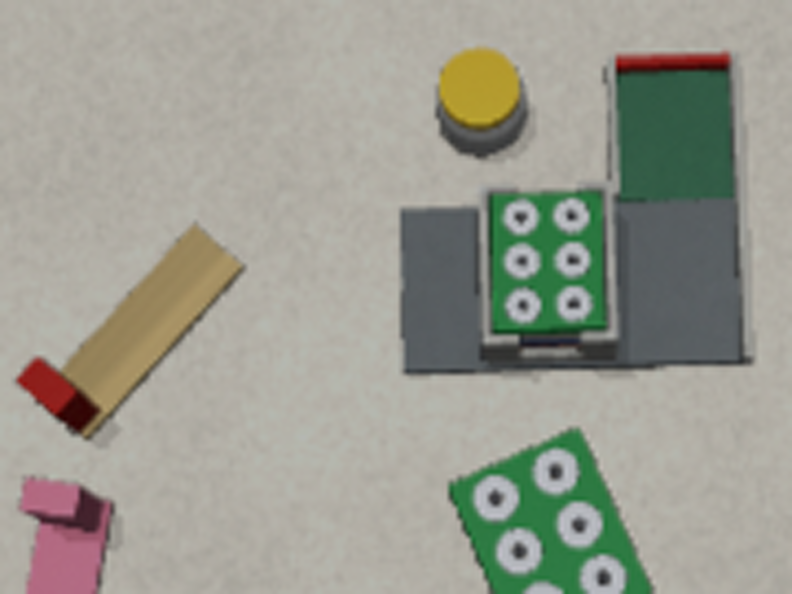

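The crop (x4.4, origin 190,170) shows the runway's left edge from (401,209) to (405,373). The green/grey border of the bay runs from (613,201) to (736,197). The bar's tongue tip corners are at (195,223) and (244,266), and the handle top is near (28,370).

Run:
```python
from h import *
d=pickle.load(open('f0.pkl','rb')); t=d['top']
P=lambda u,v,z: onz(t,190+u/4.4-.4,170+v/4.4-.4,z)
print('cam',-t['R'].T@t['t'])
obs=[((401,209),(62,110,12)),((405,373),(-62,110,12)),((613,201),(62,-54.5,12)),((736,197),(62,-141,12)),((489,192),(50,40,100)),((603,190),(50,-40,100)),((493,333),(-50,40,100)),((607,328),(-50,-40,100)),((617,70),(162,-54.5,30)),((730,68),(162,-141,30))]
W=np.array([P(*o[0],o[1][2]/1e3)[:2] for o in obs]); D=np.array([o[1][:2] for o in obs])/1e3
Wm,Dm=W.mean(0),D.mean(0); a,b=(D-Dm).T,(W-Wm).T
yaw=np.arctan2((a[0]*b[1]-a[1]*b[0]).sum(),(a*b).sum())
R=np.array([[np.cos(yaw),-np.sin(yaw)],[np.sin(yaw),np.cos(yaw)]]); o=Wm-R@Dm
print('disp',o,np.degrees(yaw)); print(((W-o)@R-D).round(4)*1e3)
tip=[P(195,223,.011),P(244,266,.011)]
print('tip',tip,np.linalg.norm(tip[0]-tip[1]))
m=(tip[0]+tip[1])/2
e=tip[0]-tip[1]; ax=np.array([e[1],-e[0],0])/np.linalg.norm(e); print('axis from tip edge',ax)
corn=P(89,438,.011); 
print('edge len',np.linalg.norm(tip[1]-corn), (tip[1]-corn)/np.linalg.norm(tip[1]-corn))
for q in [(17,380),(38,357),(98,410),(75,433)]: print(q,P(*q,.1))
# wire: project candidates
```

```text
cam [0.17055208 0.0640875  1.86219125]
disp [0.54932587 0.09234269] 1.5953805221090733
[[ 0.3 -0.8]
 [-0.2 -1.7]
 [ 1.4  5. ]
 [ 1.6 -0.6]
 [ 1.7  0.2]
 [ 0.6 -1.1]
 [-0.6 -0.2]
 [ 0.4 -0.6]
 [-2.1 -1. ]
 [-3.2  0.8]]
tip [array([0.59857477, 0.35717738, 0.011     ]), array([0.56557697, 0.31977109, 0.011     ])] 0.04988070378915734
axis from tip edge [ 0.74991493 -0.66153428  0.        ]
edge len 0.169801567729816 [ 0.75820514 -0.65201607  0.        ]
(17, 380) [0.46529816 0.46492154 0.1       ]
(38, 357) [0.48164007 0.45084031 0.1       ]
(98, 410) [0.44378985 0.40728495 0.1       ]
(75, 433) [0.42759349 0.42278618 0.1       ]
```

```bash
python3 -m pendant '[{"roll":-8.1},{"roll":-8.1},{"roll":-8.1},{"roll":-8.1},{"x":0.05,"y":-0.01},{"x":0.05,"y":-0.01},{"x":0.05,"y":-0.01},{"x":0.05,"y":-0.01},{"x":0.05,"y":-0.01},{"x":0.05,"y":-0.01},{"x":0.05,"y":-0.01},{"x":0.05,"y":-0.01}]'
python3 - <<'E'
from plant import r
s=r.observe(); print(s['t'],s['eef_pos'],s['tcp_rot'],s['joint_pos'])
E
```

```text
0.1 [ 0.156125   -0.52732719  0.40418992] [[ 9.58876861e-01  2.83822414e-01 -4.32464611e-05]
 [ 2.83822229e-01 -9.58876039e-01  1.29736043e-03]
 [ 3.26751973e-04 -1.25628320e-03 -9.99999157e-01]] [-1.49827242e+00  3.81112665e-01  1.29816133e+00  5.11680313e-05
  1.46361574e+00 -2.15259742e-01]$[0]: bad value
```

```bash
python3 -m pendant '[{"fingers":0,"x":0,"y":0,"z":0,"roll":-8.1},{"fingers":0,"x":0,"y":0,"z":0,"roll":-8.1},{"fingers":0,"x":0,"y":0,"z":0,"roll":-8.1},{"fingers":0,"x":0,"y":0,"z":0,"roll":-8.1},{"fingers":0,"x":0.05,"y":-0.01,"z":0,"roll":0},{"fingers":0,"x":0.05,"y":-0.01,"z":0,"roll":0},{"fingers":0,"x":0.05,"y":-0.01,"z":0,"roll":0},{"fingers":0,"x":0.05,"y":-0.01,"z":0,"roll":0},{"fingers":0,"x":0.05,"y":-0.01,"z":0,"roll":0},{"fingers":0,"x":0.05,"y":-0.01,"z":0,"roll":0},{"fingers":0,"x":0.05,"y":-0.01,"z":0,"roll":0},{"fingers":0,"x":0.05,"y":-0.01,"z":0,"roll":0}]'
```

```text
t: 1.6
eef_pos: [0.3593, -0.1718, 0.4047]
tcp_rot: [[0.658, 0.753, -0.0], [0.753, -0.658, 0.0], [0.0, -0.0, -1.0]]
force: [-0.2, -0.1, -0.1]
width: 0.0854
finger_force: 0.0
```

```bash
python3 -m pendant '[{"fingers":0,"x":0.044,"y":-0.027,"z":0,"roll":0},{"fingers":0,"x":0.044,"y":-0.027,"z":0,"roll":0},{"fingers":0,"x":0.044,"y":-0.027,"z":0,"roll":0},{"fingers":0,"x":0.044,"y":-0.027,"z":0,"roll":0},{"fingers":0,"x":0.044,"y":-0.027,"z":0,"roll":0},{"fingers":0,"x":0.044,"y":-0.027,"z":0,"roll":0},{"fingers":0,"x":0.044,"y":-0.027,"z":0,"roll":0},{"fingers":0,"x":0.044,"y":-0.027,"z":0,"roll":0},{"fingers":0,"x":0.044,"y":-0.027,"z":0,"roll":0},{"fingers":0,"x":0.044,"y":-0.027,"z":0,"roll":0},{"fingers":0,"x":0.044,"y":-0.027,"z":0,"roll":0},{"fingers":0,"x":0.044,"y":-0.027,"z":0,"roll":0}]'
python3 - <<'E'
from plant import r,optics
from h import *
s=r.observe(); d=optics.grab_frame('wrist'); pickle.dump((s,d),open('w1.pkl','wb')); print(s['eef_pos'],d['fovy'],d['cx'],d['cy'],d['hand_eye'])
cv2.imwrite('pics/w1.png',d['frame'])
E
```

```text
t: 3.1
eef_pos: [0.4619, 0.4392, 0.4043]
tcp_rot: [[0.657, 0.753, -0.0], [0.753, -0.657, -0.0], [-0.001, -0.0, -1.0]]
force: [0.3, -0.2, -0.4]
width: 0.0855
finger_force: 0.0
[0.46194253 0.43920594 0.40431084] 65.70646984690485 312.0170021575267 237.96387888703774 [[-4.03744929e-04 -9.64139461e-01 -2.65395812e-01  6.83675967e-02]
 [ 9.99999000e-01 -2.96347180e-05 -1.41363393e-03  2.08818740e-04]
 [ 1.35507532e-03 -2.65396117e-01  9.64138509e-01  3.06823530e-02]
 [ 0.00000000e+00  0.00000000e+00  0.00000000e+00  1.00000000e+00]]
```

View pics/w1.png

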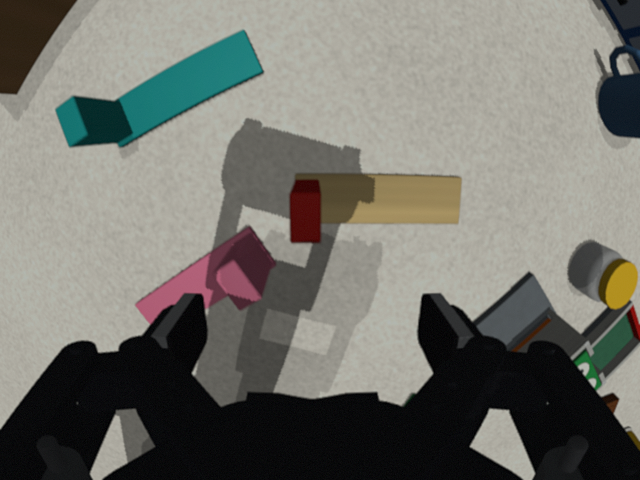

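The wrist view shows the red handle top spanning about (291,193) to (321,242). The tongue tip edge runs from (461,177) to (459,223).

Run:
```python
from h import *
s,d=pickle.load(open('w1.pkl','rb'))
T=s['tcp_rot']
q=np.array([wonz(d,s,u,v,.1) for u,v in [(291,193),(321,193),(321,242),(291,242)]])
c=q.mean(0); print('handle',c,'sizes',np.linalg.norm(q[0]-q[1]),np.linalg.norm(q[1]-q[2]))
a,b=wonz(d,s,461.5,177,.011),wonz(d,s,459.5,223,.011); m=(a+b)/2
ax=(m-c)[:2]; print('tip',m,np.linalg.norm(a-b),'len',np.linalg.norm(ax),'yaw',np.degrees(np.arctan2(ax[1],ax[0])),'edge yaw',np.degrees(np.arctan2(*( (a-b)[:2]*[-1,1]))))
print('tooly yaw',np.degrees(np.arctan2(T[1,1],T[0,1])),'shift tool',T.T@(c-s['eef_pos']))
```

```text
handle [0.46399701 0.44878123 0.1       ] sizes 0.022293235047450895 0.03784689228381554
tip [0.58438255 0.34439575 0.011     ] 0.048802785302341445 len 0.15933928380827905 yaw -40.92833631460889 edge yaw -39.06621851689685
tooly yaw -41.10654804244218 shift tool [ 0.00876846 -0.00473274  0.30430529]
```

```bash
python3 -m pendant '[{"fingers":0,"x":0.007,"y":-0.003,"z":0.045,"roll":0},{"fingers":0,"x":0,"y":0,"z":0.045,"roll":0},{"fingers":0,"x":0,"y":0,"z":0.045,"roll":0},{"fingers":0,"x":0,"y":0,"z":0.044,"roll":0},{"fingers":1,"x":0,"y":0,"z":0,"roll":0},{"fingers":1,"x":0,"y":0,"z":0,"roll":0},{"fingers":1,"x":0,"y":0,"z":0,"roll":0},{"fingers":1,"x":0,"y":0,"z":0,"roll":0},{"fingers":1,"x":0,"y":0,"z":0,"roll":0},{"fingers":1,"x":0,"y":0,"z":0,"roll":0}]' 80
```

```text
t: 4.4
eef_pos: [0.4643, 0.4451, 0.2279]
tcp_rot: [[0.657, 0.754, 0.003], [0.753, -0.657, 0.003], [0.004, 0.001, -1.0]]
force: [-0.9, 0.8, 6.8]
width: 0.023
finger_force: 79.4
```

```bash
python3 -m pendant '[{"fingers":1,"x":0,"y":0,"z":-0.03,"roll":0},{"fingers":1,"x":0,"y":0,"z":-0.03,"roll":0},{"fingers":1,"x":0.03,"y":0.03,"z":0,"roll":0},{"fingers":1,"x":0,"y":0,"z":0,"roll":9.5},{"fingers":1,"x":0,"y":0,"z":0,"roll":9.5},{"fingers":1,"x":0,"y":0,"z":0,"roll":9.5},{"fingers":1,"x":0,"y":0,"z":0,"roll":9.5},{"fingers":1,"x":0,"y":0,"z":0,"roll":9.3},{"fingers":1,"x":0.03,"y":0.035,"z":0,"roll":0},{"fingers":1,"x":0,"y":0.035,"z":0,"roll":0}, {"fingers":1,"x":0,"y":0,"z":0,"roll":0}]'
python3 - <<'E'
from plant import r,optics
from h import *
s=r.observe(); d=optics.grab_frame('wrist'); t=optics.grab_frame('top'); pickle.dump((s,d,t),open('w2.pkl','wb')); print(s['eef_pos'])
cv2.imwrite('pics/w2.png',d['frame'])
E
```

```text
t: 5.78
eef_pos: [0.539, 0.3765, 0.2863]
tcp_rot: [[1.0, 0.025, -0.0], [0.025, -1.0, -0.0], [-0.0, 0.0, -1.0]]
force: [-0.2, 0.5, -2.2]
width: 0.0228
finger_force: 79.4
[0.5390341  0.37645732 0.28627173]
```

View pics/w2.png

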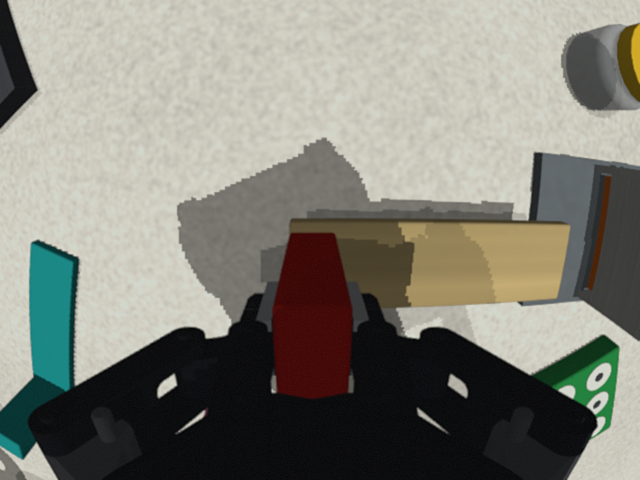

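The wrist view shows the runway end, with corners at about (535,153) and (520,304). The orange strip in the slot runs from (607,175) to (588,290). The tongue tip corners are at (570,224) and (559,300).

Run:
```python
from h import *
s,d,t=pickle.load(open('w2.pkl','rb'))
T=s['tcp_rot']
A,B=wonz(d,s,536,153,.012),wonz(d,s,520.5,304,.012)
e=(A-B)[:2]; print('runway corners',A,B,np.linalg.norm(e),'disp yaw',np.degrees(np.arctan2(e[1],e[0])))
yaw=np.radians(1.5)
for y in (1.2,1.6):
    yw=np.radians(y);R=np.array([[np.cos(yw),-np.sin(yw)],[np.sin(yw),np.cos(yw)]])
    print('origin',((A+B)/2)[:2]-R@[0,.110])
z=s['eef_pos'][2]-.227+.011
a,b=wonz(d,s,570.5,224,z),wonz(d,s,559.5,300.5,z)
print('tip',a,b,np.linalg.norm(a-b),'tip edge yaw',np.degrees(np.arctan2(*((a-b)[:2]*[-1,1]))))
m=(a+b)/2; v=(m-s['eef_pos'])[:2]; print('tip mid',m,'axis len',np.linalg.norm(v),np.degrees(np.arctan2(v[1],v[0])),'toolyaw',np.degrees(np.arctan2(T[1,1],T[0,1])))
# top view check
for z2,(u,w) in ((.012,(0,0)),): pass
cv2.imwrite('pics/t2.png',cv2.resize(t['frame'][180:300,170:370],None,fx=4,fy=4,interpolation=cv2.INTER_CUBIC))
```

```text
runway corners [0.60891876 0.2137099  0.012     ] [0.48808551 0.20590235 0.012     ] 0.12108522517338141 disp yaw 3.6969885339491046
origin [0.5508058  0.09983025]
origin [0.55157352 0.09984901]
tip [0.56870121 0.21952303 0.07027173] [0.51751146 0.21500179 0.07027173] 0.05138903033410507 tip edge yaw -84.95255210670611
tip mid [0.54310633 0.21726241 0.07027173] axis len 0.15924698293502998 -88.53468282222067 toolyaw -88.57034300083308
```

View pics/t2.png

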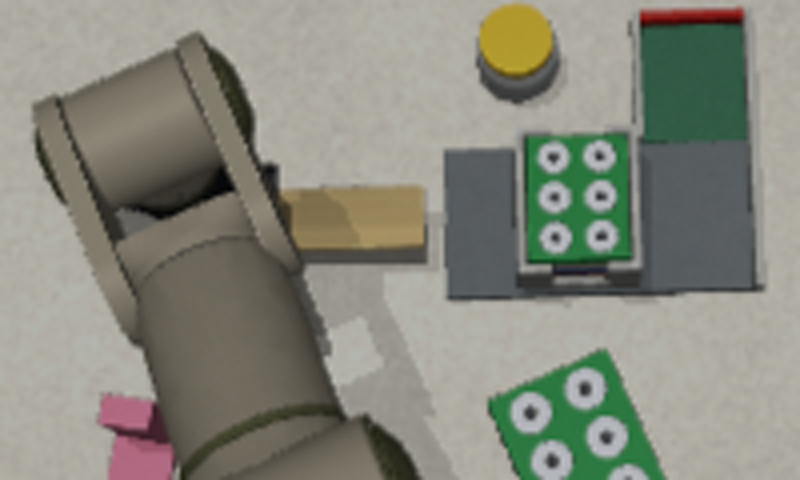

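The top view shows the tongue aligned with the runway, with the tip edge at (424,187–247) and the runway edge at (445,150–297), and the arm clear of the chute.

Run:
```python
from h import *
s,d,t=pickle.load(open('w2.pkl','rb'))
P=lambda u,v,z: onz(t,170+u/4-.4,180+v/4-.4,z)
print('tip',P(424,187,.07),P(427,247,.07))
print('runway',P(444,150,.012),P(447,297,.012))
print('bay line',P(640,140,.012),P(746,140,.012))
print('fence outer corner',P(763,290,.03),P(748,12,.03), 'chute outer',P(523,133,.096),P(628,131,.096))
```

```text
tip [0.56466621 0.21487768 0.07      ] [0.51612514 0.21186607 0.07      ]
runway [0.60852921 0.20371596 0.012     ] [0.4859063  0.19987512 0.012     ]
bay line [0.61640301 0.04239745 0.012     ] [ 0.61608603 -0.04491508  0.012     ]
fence outer corner [ 0.48760068 -0.05565327  0.03      ] [ 0.72034527 -0.0471531   0.03      ] chute outer [0.60215687 0.13539272 0.096     ] [0.6034764  0.05278248 0.096     ]
```

```bash
python3 -m pendant '[{"fingers":1,"x":0.005,"y":0,"z":0.022,"roll":0},{"fingers":1,"x":0,"y":0,"z":0.022,"roll":0},{"fingers":1,"x":0,"y":0.02,"z":0,"roll":0},{"fingers":1,"x":0,"y":0.02,"z":0,"roll":0},{"fingers":1,"x":0,"y":0.01,"z":0,"roll":0},{"fingers":1,"x":0,"y":0,"z":0,"roll":0}]'
python3 - <<'E'
from plant import r,optics
from h import *
s=r.observe(); d=optics.grab_frame('wrist'); t=optics.grab_frame('side'); pickle.dump((s,d,t),open('w3.pkl','wb')); print(s['eef_pos'])
a=cv2.resize(t['frame'][190:300,220:420],None,fx=4,fy=4,interpolation=cv2.INTER_CUBIC)
cv2.imwrite('pics/s3.png',a)
E
```

```text
t: 6.62
eef_pos: [0.545, 0.3279, 0.2421]
tcp_rot: [[1.0, 0.027, -0.0], [0.027, -1.0, -0.0], [-0.0, 0.0, -1.0]]
force: [-0.2, 0.5, -2.2]
width: 0.023
finger_force: 82.3
[0.54495093 0.32787551 0.24212402]
```

View pics/s3.png

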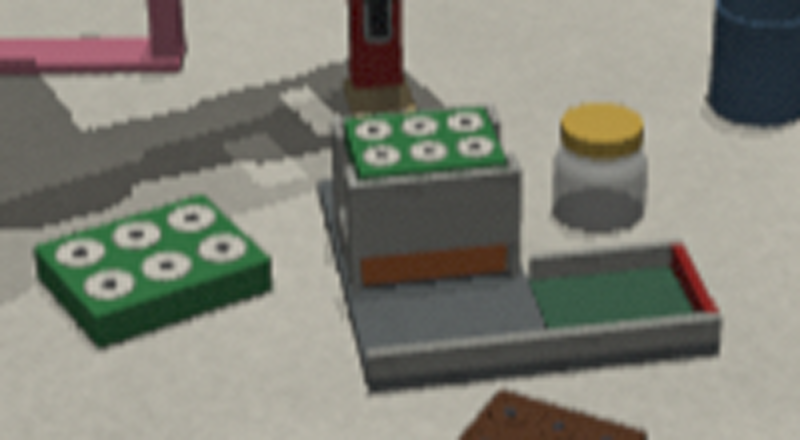

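The side view shows the bar lined up behind the chute. The orange box is in the gate at (435,265) and all boxes are in place. Next I insert the tongue.

```bash
python3 -m pendant '[{"fingers":1,"x":0,"y":0.01,"z":0,"roll":0},{"fingers":1,"x":0,"y":0.01,"z":0,"roll":0}]' 100;  python3 -m pendant '[{"fingers":1,"x":0,"y":0.006,"z":0,"roll":0},{"fingers":1,"x":0,"y":0.006,"z":0,"roll":0}]' ;  python3 -m pendant '[{"fingers":1,"x":0,"y":0.006,"z":0,"roll":0},{"fingers":1,"x":0,"y":0.006,"z":0,"roll":0}]'
```

```text
t: 6.98
eef_pos: [0.5455, 0.308, 0.2415]
tcp_rot: [[1.0, 0.028, -0.0], [0.028, -1.0, -0.0], [-0.0, 0.0, -1.0]]
force: [-0.4, -0.4, -1.9]
width: 0.0228
finger_force: 98.2
t: 7.22
eef_pos: [0.5458, 0.2961, 0.2418]
tcp_rot: [[1.0, 0.027, -0.0], [0.027, -1.0, 0.0], [-0.0, -0.0, -1.0]]
force: [0.4, 0.1, -2.3]
width: 0.0227
finger_force: 98.2
t: 7.48
eef_pos: [0.5461, 0.2852, 0.2423]
tcp_rot: [[1.0, 0.028, 0.001], [0.028, -1.0, 0.003], [0.001, -0.003, -1.0]]
force: [1.0, 6.7, -0.3]
width: 0.0231
finger_force: 98.7
```

```bash
python3 -m pendant '[{"fingers":1,"x":0,"y":0.006,"z":0,"roll":0},{"fingers":1,"x":0,"y":0.006,"z":0,"roll":0},{"fingers":1,"x":0,"y":0.006,"z":0,"roll":0}]';  python3 -m pendant '[{"fingers":1,"x":0,"y":0.007,"z":0,"roll":0},{"fingers":1,"x":0,"y":0.007,"z":0,"roll":0},{"fingers":1,"x":0,"y":0.007,"z":0,"roll":0},{"fingers":1,"x":0,"y":0.007,"z":0,"roll":0},{"fingers":1,"x":0,"y":0.007,"z":0,"roll":0}]' ;  python3 -m pendant '[{"fingers":1,"x":0,"y":0.006,"z":0,"roll":0},{"fingers":1,"x":0,"y":0.006,"z":0,"roll":0},{"fingers":1,"x":0,"y":0,"z":0,"roll":0}]'
```

```text
t: 7.85
eef_pos: [0.5465, 0.2674, 0.2424]
tcp_rot: [[1.0, 0.028, 0.002], [0.028, -1.0, 0.003], [0.002, -0.003, -1.0]]
force: [-0.9, 9.4, 0.3]
width: 0.023
finger_force: 98.8
t: 8.48
eef_pos: [0.5474, 0.2332, 0.2428]
tcp_rot: [[1.0, 0.028, 0.003], [0.028, -1.0, 0.005], [0.003, -0.005, -1.0]]
force: [-0.1, 14.1, 1.8]
width: 0.0227
finger_force: 99.1
t: 8.85
eef_pos: [0.5479, 0.2195, 0.2419]
tcp_rot: [[1.0, 0.028, 0.0], [0.028, -1.0, 0.0], [0.0, -0.0, -1.0]]
force: [0.8, 0.5, -1.6]
width: 0.0226
finger_force: 99.0
```

Run:
```python
from plant import r,optics
from h import *
s=r.observe(); t=optics.grab_frame('top'); d=optics.grab_frame('side'); pickle.dump((s,t,d),open('w4.pkl','wb')); print(s['eef_pos'])
a=cv2.resize(t['frame'][180:270,260:380],None,fx=4,fy=4,interpolation=cv2.INTER_CUBIC)
b=cv2.resize(d['frame'][200:290,290:410],None,fx=4,fy=4,interpolation=cv2.INTER_CUBIC)
cv2.imwrite('pics/s4.png',np.vstack([a,b])[:600] if 0 else cv2.resize(np.hstack([a,b]),(800,300)))
for n,f in(('top',t),('side',d)):
    h=cv2.cvtColor(f['frame'],cv2.COLOR_BGR2HSV); m=((h[...,0]>5)&(h[...,0]<18)&(h[...,1]>140)).astype(np.uint8)
    n_,l,st,ce=cv2.connectedComponentsWithStats(m)
    for i in range(1,n_):
        if st[i][4]>40 and 270<ce[i][0]<400 and 190<ce[i][1]<300:
            q=cv2.minAreaRect(np.argwhere(l==i)[:,::-1].astype(np.float32)); print(n,st[i],q,cv2.boxPoints(q).tolist())
```

```text
[0.54792357 0.21953765 0.24187798]
top [372 205  35  37 624] ((388.67449951171875, 222.82215881347656), (23.184263229370117, 29.41042709350586), 34.99202346801758) [[370.7449645996094, 228.22149658203125], [387.6107482910156, 204.12753295898438], [406.6040344238281, 217.42282104492188], [389.7382507324219, 241.51678466796875]]
top [330 217  21  32 413] ((340.0, 232.5), (31.0, 20.0), 90.0) [[330.0, 217.0], [350.0, 217.0], [350.0, 248.0], [330.0, 248.0]]
side [311 252  41  24 586] ((331.0670471191406, 263.1036376953125), (20.761127471923828, 39.42405700683594), 83.6598129272461) [[310.3292541503906, 254.96337890625], [349.5121765136719, 250.6097412109375], [351.8048400878906, 271.243896484375], [312.6219177246094, 275.5975341796875]]
```

View pics/s4.png

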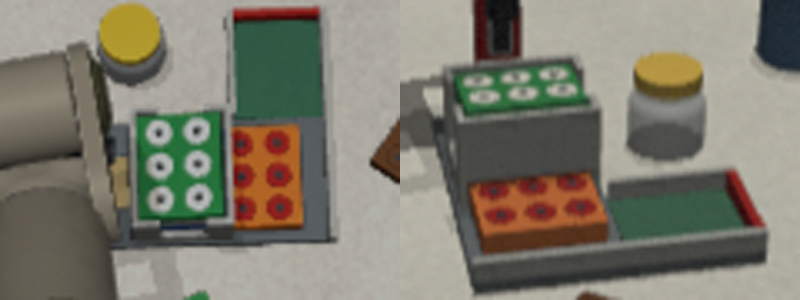

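Orange is partly out, with its front edge at u≈350 in the top view (about y=-117 mm), and it sits straight. The upper boxes are in place. About 24 mm remains.

```bash
python3 -m pendant '[{"fingers":1,"x":0,"y":0.004,"z":0,"roll":0},{"fingers":1,"x":0,"y":0.004,"z":0,"roll":0},{"fingers":1,"x":0,"y":0.004,"z":0,"roll":0}]';  python3 -m pendant '[{"fingers":1,"x":0,"y":0.004,"z":0,"roll":0},{"fingers":1,"x":0,"y":0.003,"z":0,"roll":0},{"fingers":1,"x":0,"y":0.003,"z":0,"roll":0},{"fingers":1,"x":0,"y":0.002,"z":0,"roll":0},{"fingers":1,"x":0,"y":0,"z":0,"roll":0}]'
cat > look.py <<'E'
from plant import r,optics
from h import *
s=r.observe(); t=optics.grab_frame('top'); d=optics.grab_frame('side'); pickle.dump((s,t,d),open('wl.pkl','wb')); print(s['eef_pos'])
yw=np.radians(1.6);R=np.array([[np.cos(yw),-np.sin(yw)],[np.sin(yw),np.cos(yw)]])
for n,f in(('top',t),('side',d)):
    h=cv2.cvtColor(f['frame'],cv2.COLOR_BGR2HSV); m=((h[...,0]>3)&(h[...,0]<18)&(h[...,1]>120)).astype(np.uint8)
    m[:, :270]=0; m[:,365:]=0; m[:185]=0; m[285:]=0
    m=cv2.morphologyEx(m,cv2.MORPH_CLOSE,np.ones((3,3)))
    n_,l,st,ce=cv2.connectedComponentsWithStats(m)
    i=1+st[1:,4].argmax(); x,y,w,hh,a=st[i]; q=cv2.minAreaRect(np.argwhere(l==i)[:,::-1].astype(np.float32)); print(n,st[i],q)
    if n=='top':
        for u,v in((x-.5,y-.5),(x+w-.5,y+hh-.5),(x-.5+w/2,y-.5+hh/2)): print('disp',R.T@(onz(f,u,v,.034)[:2]-[.5493,.0923]))
E
python3 look.py
```

```text
t: 9.32
eef_pos: [0.5482, 0.2074, 0.2414]
tcp_rot: [[1.0, 0.028, -0.001], [0.028, -1.0, 0.0], [-0.001, -0.0, -1.0]]
force: [-1.3, 3.7, -4.3]
width: 0.0231
finger_force: 99.1
t: 9.95
eef_pos: [0.5485, 0.1955, 0.2415]
tcp_rot: [[1.0, 0.028, -0.001], [0.028, -1.0, -0.0], [-0.001, -0.0, -1.0]]
force: [-0.0, 3.3, -6.2]
width: 0.023
finger_force: 98.6
[0.54849113 0.1955053  0.24148288]
top [332 217  26  32 578] ((344.5, 232.5), (31.0, 25.0), 90.0)
disp [ 0.053845   -0.05731449]
disp [-0.05446778 -0.13725376]
disp [-0.00062191 -0.0975133 ]
side [311 255  43  21 555] ((332.03973388671875, 264.8707580566406), (18.217166900634766, 40.80219268798828), 83.8844985961914)
```

The orange box is at about (-0.6,-97.5) mm on the landing. Now I draw the bar out.

```bash
python3 -m pendant '[{"fingers":1,"x":0,"y":-0.015,"z":0,"roll":0},{"fingers":1,"x":0,"y":-0.015,"z":0,"roll":0},{"fingers":1,"x":0,"y":-0.015,"z":0,"roll":0},{"fingers":1,"x":0,"y":-0.015,"z":0,"roll":0},{"fingers":1,"x":0,"y":-0.015,"z":0,"roll":0},{"fingers":1,"x":0,"y":-0.015,"z":0,"roll":0},{"fingers":1,"x":0,"y":-0.015,"z":0,"roll":0},{"fingers":1,"x":0,"y":-0.02,"z":0,"roll":0},{"fingers":1,"x":0,"y":-0.025,"z":0,"roll":0},{"fingers":1,"x":0,"y":-0.025,"z":0,"roll":0},{"fingers":1,"x":0,"y":-0.02,"z":0,"roll":0},{"fingers":1,"x":0,"y":0,"z":0,"roll":0}]'; python3 -m pendant '[{"fingers":1,"x":0,"y":0,"z":0.005,"roll":0},{"fingers":1,"x":0,"y":0,"z":0.004,"roll":0},{"fingers":1,"x":0,"y":0,"z":0.003,"roll":0},{"fingers":1,"x":0,"y":0,"z":0,"roll":0}]'
```

```text
t: 11.55
eef_pos: [0.5427, 0.3922, 0.2418]
tcp_rot: [[1.0, 0.03, 0.001], [0.03, -1.0, 0.0], [0.001, -0.0, -1.0]]
force: [-0.1, 0.3, -2.6]
width: 0.0226
finger_force: 99.6
t: 12.05
eef_pos: [0.5432, 0.3903, 0.2294]
tcp_rot: [[1.0, 0.027, -0.001], [0.027, -1.0, -0.0], [-0.001, 0.0, -1.0]]
force: [0.3, 0.0, -1.8]
width: 0.0228
finger_force: 99.8
```

```bash
python3 -m pendant '[{"fingers":1,"x":0,"y":0,"z":0.001,"roll":0},{"fingers":1,"x":0,"y":0,"z":0.001,"roll":0},{"fingers":1,"x":0,"y":0,"z":0.0,"roll":0}]'
```

```text
t: 12.42
eef_pos: [0.5431, 0.3907, 0.2282]
tcp_rot: [[1.0, 0.028, 0.001], [0.028, -1.0, 0.0], [0.001, -0.0, -1.0]]
force: [-0.5, 1.5, 1.2]
width: 0.0229
finger_force: 100.1
```

Contact with the table (vertical force now positive). Release and rise.

```bash
python3 -m pendant '[{"fingers":0,"x":0,"y":0,"z":0,"roll":0},{"fingers":0,"x":0,"y":0,"z":0,"roll":0},{"fingers":0,"x":0,"y":0,"z":0,"roll":0},{"fingers":0,"x":0,"y":0,"z":0,"roll":0},{"fingers":0,"x":0,"y":0,"z":-0.03,"roll":0},{"fingers":0,"x":0,"y":0,"z":-0.05,"roll":0},{"fingers":0,"x":0,"y":0,"z":-0.05,"roll":0},{"fingers":0,"x":0,"y":0,"z":-0.03,"roll":0},{"fingers":0,"x":0,"y":0,"z":0,"roll":0}]'; python3 look.py
python3 - <<'E'
from h import *
s,t,d=pickle.load(open('wl.pkl','rb'))
a=cv2.resize(t['frame'][180:270,200:380],(800,400),interpolation=cv2.INTER_CUBIC)[:, :]
b=cv2.resize(d['frame'][200:290,220:400],(400,200),interpolation=cv2.INTER_CUBIC)
cv2.imwrite('pics/l1.png',np.vstack([a,np.hstack([b,b*0])]))
E
```

```text
t: 13.55
eef_pos: [0.543, 0.3905, 0.3903]
tcp_rot: [[1.0, 0.028, 0.005], [0.028, -1.0, 0.002], [0.005, -0.002, -1.0]]
force: [-0.0, -0.3, -0.9]
width: 0.0852
finger_force: 0.0
[0.54298003 0.3905331  0.39027584]
top [332 217  26  32 584] ((344.5, 232.5), (31.0, 25.0), 90.0)
disp [ 0.053845   -0.05731449]
disp [-0.05446778 -0.13725376]
disp [-0.00062191 -0.0975133 ]
side [312 255  42  21 546] ((332.3069152832031, 265.0693054199219), (17.91067123413086, 40.39850997924805), 84.2894058227539)
```

View pics/l1.png

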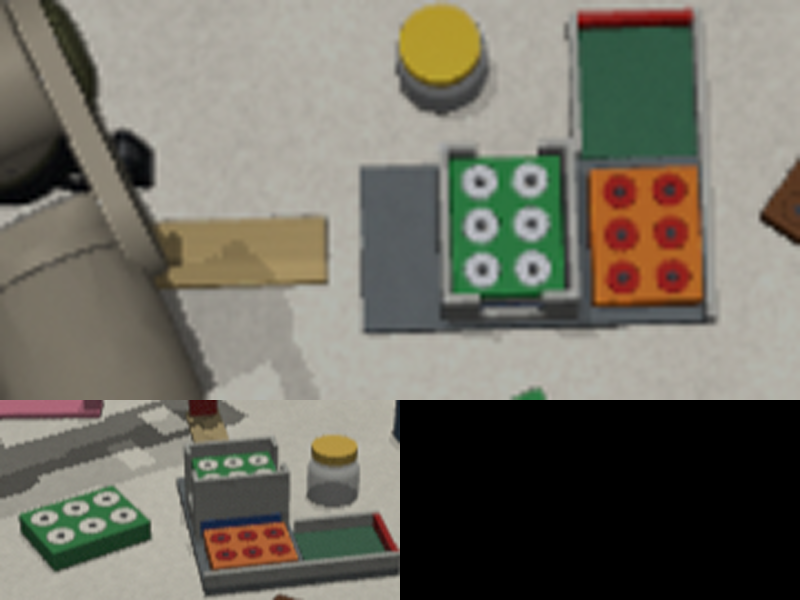

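The view shows the stack settled flat in the chute, the bar standing flat on the table off the dispenser, and the orange box square on the landing. Next I go to the open -x end of the landing with the fingers shut.

```bash
python3 -m pendant '[{"fingers":1,"x":-0.0124,"y":0.0493,"z":0,"roll":0},{"fingers":1,"x":-0.0124,"y":0.0493,"z":0,"roll":0},{"fingers":1,"x":-0.0124,"y":0.0493,"z":0,"roll":0},{"fingers":1,"x":-0.0124,"y":0.0493,"z":0,"roll":0},{"fingers":1,"x":-0.0124,"y":0.0493,"z":0,"roll":0},{"fingers":1,"x":-0.0124,"y":0.0493,"z":0,"roll":0},{"fingers":1,"x":-0.0124,"y":0.0493,"z":0,"roll":0},{"fingers":1,"x":-0.0124,"y":0.0493,"z":0,"roll":0},{"fingers":1,"x":0,"y":0,"z":0,"roll":0},{"fingers":1,"x":0,"y":0,"z":0,"roll":0}]' 40; python3 -c "
from plant import r; print(r.finger_overhang)"
```

```text
t: 14.9
eef_pos: [0.4549, -0.0062, 0.3868]
tcp_rot: [[1.0, 0.027, -0.002], [0.027, -1.0, 0.001], [-0.002, -0.001, -1.0]]
force: [0.1, 0.3, 0.2]
width: 0.0003
finger_force: 0.0
0.1734
```

```bash
python3 -m pendant '[{"fingers":1,"x":0,"y":0.0,"z":0.05,"roll":0},{"fingers":1,"x":0,"y":0.0,"z":0.05,"roll":0},{"fingers":1,"x":0,"y":0.0,"z":0.05,"roll":0},{"fingers":1,"x":0,"y":0.0,"z":0.038,"roll":0},{"fingers":1,"x":0.01,"y":0,"z":0,"roll":0},{"fingers":1,"x":0.01,"y":0,"z":0,"roll":0},{"fingers":1,"x":0,"y":0,"z":0,"roll":0}]'; python3 -m pendant '[{"fingers":1,"x":0.01,"y":0.0,"z":0,"roll":0},{"fingers":1,"x":0.01,"y":0.0,"z":0,"roll":0},{"fingers":1,"x":0.01,"y":0.0,"z":0,"roll":0},{"fingers":1,"x":0.01,"y":0.0,"z":0,"roll":0},{"fingers":1,"x":0,"y":0,"z":0,"roll":0}]';  python3 look.py
```

```text
t: 15.78
eef_pos: [0.4761, -0.0056, 0.2011]
tcp_rot: [[1.0, 0.029, 0.004], [0.029, -1.0, -0.001], [0.004, 0.001, -1.0]]
force: [-1.1, 0.0, 0.7]
width: 0.0001
finger_force: 0.0
t: 16.4
eef_pos: [0.5157, -0.0048, 0.1996]
tcp_rot: [[1.0, 0.028, 0.001], [0.028, -1.0, -0.0], [0.001, 0.0, -1.0]]
force: [-0.3, -0.4, 0.2]
width: 0.0001
finger_force: 0.0
[ 0.51565937 -0.00480147  0.19964626]
top [345 210  12   4  32] ((350.5, 211.5), (3.0, 11.0), 90.0)
disp [ 0.0759501  -0.10050153]
disp [ 0.06130838 -0.13904376]
disp [ 0.06862403 -0.11978635]
side [323 255  40  21 519] ((341.86517333984375, 264.1041259765625), (17.935131072998047, 39.31707763671875), 83.2901611328125)
```

```bash
python3 -m pendant '[{"fingers":1,"x":0.01,"y":0.0,"z":0,"roll":0},{"fingers":1,"x":0.01,"y":0.0,"z":0,"roll":0},{"fingers":1,"x":0.01,"y":0.0,"z":0,"roll":0}]'; python3 -m pendant '[{"fingers":1,"x":0.01,"y":0.0,"z":0,"roll":0},{"fingers":1,"x":0.01,"y":0.0,"z":0,"roll":0},{"fingers":1,"x":0.01,"y":0,"z":0,"roll":0}]';  python3 -m pendant '[{"fingers":1,"x":0.006,"y":0.0,"z":0,"roll":0},{"fingers":1,"x":0.005,"y":0.0,"z":0,"roll":0},{"fingers":1,"x":0.004,"y":0,"z":0,"roll":0},{"fingers":1,"x":0,"y":0,"z":0,"roll":0}]'; python3 look.py
```

```text
t: 16.88
eef_pos: [0.5456, -0.0039, 0.1997]
tcp_rot: [[1.0, 0.028, -0.0], [0.028, -1.0, 0.0], [-0.0, -0.0, -1.0]]
force: [-1.2, 0.6, 1.3]
width: 0.0001
finger_force: 0.9
t: 17.25
eef_pos: [0.5755, -0.003, 0.1997]
tcp_rot: [[1.0, 0.028, -0.0], [0.028, -1.0, 0.0], [-0.0, -0.0, -1.0]]
force: [-2.5, -0.1, 1.8]
width: -0.0
finger_force: 0.9
t: 17.75
eef_pos: [0.5902, -0.0027, 0.1997]
tcp_rot: [[1.0, 0.028, 0.001], [0.028, -1.0, -0.0], [0.001, 0.0, -1.0]]
force: [0.2, -0.4, 0.1]
width: 0.0002
finger_force: 0.0
[ 0.59016993 -0.00268018  0.19969944]Traceback (most recent call last):
  File "look.py", line 10, in <module>
    i=1+st[1:,4].argmax(); x,y,w,hh,a=st[i]; q=cv2.minAreaRect(np.argwhere(l==i)[:,::-1].astype(np.float32)); print(n,st[i],q)
        ~~~~~~~~~~~~~~~^^
ValueError: attempt to get argmax of an empty sequence
```

Nearly home. Small steps until the stop is felt.

```bash
for i in 1 ; do python3 -m pendant '[{"fingers":1,"x":0.004,"y":0,"z":0,"roll":0},{"fingers":1,"x":0.004,"y":0,"z":0,"roll":0}]'|sed -n 1,4p; python3 -m pendant '[{"fingers":1,"x":0.003,"y":0,"z":0,"roll":0}]'|sed -n 2,4p;  python3 -m pendant '[{"fingers":1,"x":0.003,"y":0,"z":0,"roll":0}]'|sed -n 2,4p; done
```

```text
t: 18.1
eef_pos: [0.5981, -0.0025, 0.1997]
tcp_rot: [[1.0, 0.028, -0.0], [0.028, -1.0, 0.0], [-0.0, -0.0, -1.0]]
force: [-1.5, -0.1, -0.0]
eef_pos: [0.6011, -0.0023, 0.1997]
tcp_rot: [[1.0, 0.028, -0.0], [0.028, -1.0, -0.0], [-0.0, -0.0, -1.0]]
force: [-0.1, 0.4, 0.7]
eef_pos: [0.604, -0.0023, 0.1997]
tcp_rot: [[1.0, 0.028, -0.0], [0.028, -1.0, 0.0], [-0.0, -0.0, -1.0]]
force: [-0.7, -0.5, 0.3]
```

```bash
python3 -m pendant '[{"fingers":1,"x":0.003,"y":0,"z":0,"roll":0}]'|sed -n 2,4p; python3 -m pendant '[{"fingers":1,"x":0.002,"y":0,"z":0,"roll":0}]'|sed -n 2,4p
```

```text
eef_pos: [0.6058, -0.0022, 0.1995]
tcp_rot: [[1.0, 0.028, -0.006], [0.028, -1.0, -0.0], [-0.006, -0.0, -1.0]]
force: [-18.1, -2.7, 12.1]
eef_pos: [0.6067, -0.0022, 0.1995]
tcp_rot: [[1.0, 0.028, -0.011], [0.028, -1.0, -0.0], [-0.011, -0.0, -1.0]]
force: [-25.1, -3.7, 16.4]
```

Run:
```python
from plant import r,optics
from h import *
d=optics.grab_frame('side'); t=optics.grab_frame('top')
b=np.hstack([cv2.resize(f,(400,300),interpolation=cv2.INTER_CUBIC) for f in (d['frame'][205:295,290:410],t['frame'][170:260,280:400])])
cv2.imwrite('pics/f1.png',b)
```

```text
(no output)
```

View pics/f1.png

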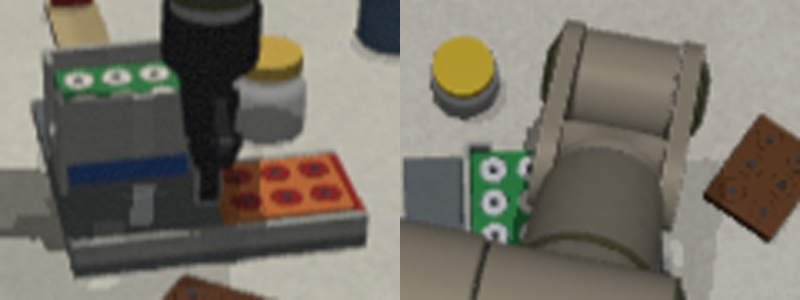

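The stop is felt: -25 N, and the side view shows the box against the red stop at (350,185) and square in the bay. Now I back off straight along -x, rise and check.

```bash
python3 -m pendant '[{"fingers":1,"x":-0.005,"y":0,"z":0,"roll":0},{"fingers":1,"x":-0.02,"y":0,"z":0,"roll":0},{"fingers":1,"x":-0.03,"y":0,"z":0,"roll":0},{"fingers":1,"x":-0.03,"y":0,"z":-0.02,"roll":0},{"fingers":1,"x":0,"y":0.01,"z":-0.05,"roll":0},{"fingers":1,"x":0,"y":0.03,"z":-0.05,"roll":0},{"fingers":1,"x":0,"y":0.05,"z":-0.05,"roll":0},{"fingers":1,"x":0,"y":0.05,"z":0,"roll":0},{"fingers":1,"x":0,"y":0.05,"z":0,"roll":0},{"fingers":1,"x":0,"y":0.05,"z":0,"roll":0},{"fingers":1,"x":0,"y":0,"z":0,"roll":0}]'|sed -n 1,4p
python3 - <<'E'
from plant import r,optics
from h import *
d=optics.grab_frame('side'); t=optics.grab_frame('top')
b=np.hstack([cv2.resize(f,(400,300),interpolation=cv2.INTER_CUBIC) for f in (d['frame'][160:295,230:410],t['frame'][160:295,200:380])])
cv2.imwrite('pics/f2.png',b)
h=cv2.cvtColor(t['frame'],cv2.COLOR_BGR2HSV); m=((h[...,0]>3)&(h[...,0]<18)&(h[...,1]>120)).astype(np.uint8)
m[:,:320]=0;m[:,368:]=0;m[:170]=0;m[230:]=0
p=np.argwhere(m)[:,::-1]; lo,hi=p.min(0)-.5,p.max(0)+.5
yw=np.radians(1.6);R=np.array([[np.cos(yw),-np.sin(yw)],[np.sin(yw),np.cos(yw)]])
for u,v in (lo,hi,(lo+hi)/2): print(u,v,R.T@(onz(t,u,v,.034)[:2]-[.5493,.0923]))
E
```

```text
t: 20.08
eef_pos: [0.5303, -0.2416, 0.3635]
tcp_rot: [[1.0, 0.024, 0.001], [0.024, -1.0, -0.001], [0.001, 0.001, -1.0]]
force: [0.1, -0.1, 1.3]
330.5 183.5 [ 0.16551643 -0.05786509]
356.5 215.5 [ 0.05461932 -0.13875435]
343.5 199.5 [ 0.10974612 -0.09854441]
```

View pics/f2.png

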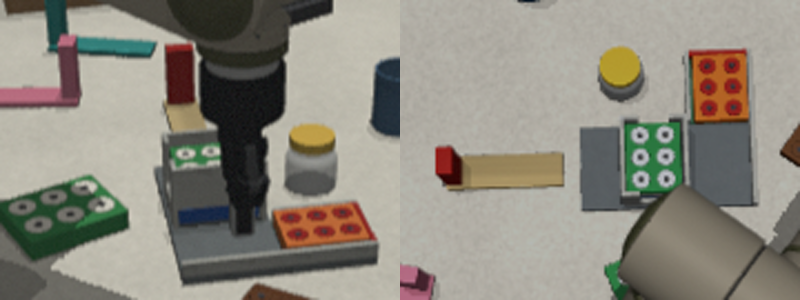

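The final view shows the orange box home against the red stop at (718,55–120), the stack in the chute, the bar flat on the table, the bystanders untouched and the gripper free. I'm handing the job in.

```bash
python3 -c "
from plant import r; print(r.finish_job())"
```

```text
the job is handed in; nothing more can be done
None
```

I handed the job in at about 20 s. The last images show the orange box in the green bay against the red stop, the other three boxes stacked in the chute, the push bar flat on the table and the bystanders in view unmoved. No verdict came back.

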